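Spent cells into the self-closing recycling bin

TASK

Put both spent white cells into the green recycling bin, one at a time. Its black lid is sprung and will not stay up, so while carrying a cell lift the lid by its overhanging front lip, keep it up while the cell goes in, and then let the lid fall fully shut before you fetch the next one. Leave the other things on the bench standing and lying where they are.

Things in the scene. Friction and masses are not known exactly. Their poses are not given: they have to be found in the camera images.
- bin: Green bin for spent cells, screwed down, 100 (own x) x 140 (own y) mm, walls 4 mm, inner floor (dark pad) 20 mm up, inside 92 x 132 mm. Origin: centre of the underside. Own +x runs from the front wall (white plate; faces the robot, or turned up to 0.55 rad to its right) to the rear wall. Front wall 82 mm high, rear 112 mm, sides slope between. Screw flanges 4 mm high stand out 15 mm at both sides.
- lid (a joint): Angle of the bin's black lid, rad: 0 shut, grows as its front edge swings up and back; stop at 1.9. A 4 mm plate, 146 mm wide, over the whole bin, sloping down to the front at 0.29 rad when shut; its lip reaches 24 mm beyond the front wall and ends in an 8 mm yellow bar. Spring and weight always close it: 1 N at the lip to start, 2 N at 1 rad, more nearer the hinge. It never stays open.
- lid_lip (a point): Middle of the yellow bar at the lid's front edge (moves with the lid). Shut, it lies 125 mm in front of the hinge axis, 79 mm above the bench, and there is nothing under it but the bench.
- lid_hinge (a point): Middle of the lid's hinge axis, on top of the rear wall: bin frame (51, 0, 116) mm. The axis runs along the bin's y.
- cell_a: Spent cell: white cylinder with a black foot, 33 mm across, 60 mm high, about 0.14 kg, standing upright at the start. Origin: centre of its foot; z along the cell, up at the start.
- cell_a_mid (a point): Centre of cell_a, 30 mm above its foot.
- cell_b: Spent cell: white cylinder with a black foot, 33 mm across, 60 mm high, about 0.14 kg, standing upright at the start. Origin: centre of its foot; z along the cell, up at the start.
- cell_b_mid (a point): Centre of cell_b, 30 mm above its foot.
- solder_reel: Bystander: solder reel standing upright, black flanges 46 mm across, 39 mm high. Origin: centre of its underside.
- film_can: Bystander: black can with grey lid, 36 mm across, 56 mm high. Origin: centre of its underside.
- red_paint: Bystander: small paint bottle with red cap, 30 mm across, 66 mm high. Origin: centre of its underside. The two cells, reel, can and bottle stand on five places to the right of the bin, in any order, 55 mm or more between centres.
- side_cutters: Bystander: orange-handled side cutters lying flat in front of the bin, 134 x 54 x 13 mm. Origin: centre of its underside. Near it, fixed: an office chair's backrest on the left, x 0.10 to 0.49, y 0.09 to 0.57 m, up to 0.36 m above the bench (pass over it), and a hanging tool, x 0.61 to 0.69, y 0.24 to 0.32 m, from 0.20 m up.
- tweezers: Bystander: steel tweezers lying flat in front of the bin, 12 x 124 x 9 mm. Origin: centre of its underside. Above them a fixed lamp shade at elbow height: x 0.26 to 0.52, y -0.13 to 0.14 m, from 0.69 m up, its arm running on, 0.66 m up or higher, to a post at (0.85, 0.27): keep the arm low beneath it.
Mind the look-alikes: they are no part of the job. What is shaped like the cell_b but orange is not meant.

How it is judged:
On the way, in this order (a step that is already met when the one before it is completed fails the run):
1. one cell is inside the bin and the lid has fallen shut over it (((x of cell_a_mid in the frame of bin between -0.047 and 0.047 m and y of cell_a_mid in the frame of bin between -0.067 and 0.067 m and z of cell_a_mid in the frame of bin between 0.025 and 0.085 m) or (x of cell_b_mid in the frame of bin between -0.047 and 0.047 m and y of cell_b_mid in the frame of bin between -0.067 and 0.067 m and z of cell_b_mid in the frame of bin between 0.025 and 0.085 m)) and value of joint lid below 0.05 rad), for 0.2 s.
2. then the other cell too is inside and the lid has fallen shut again (x of cell_a_mid in the frame of bin between -0.047 and 0.047 m and y of cell_a_mid in the frame of bin between -0.067 and 0.067 m and z of cell_a_mid in the frame of bin between 0.025 and 0.085 m and x of cell_b_mid in the frame of bin between -0.047 and 0.047 m and y of cell_b_mid in the frame of bin between -0.067 and 0.067 m and z of cell_b_mid in the frame of bin between 0.025 and 0.085 m and value of joint lid below 0.05 rad), for 0.2 s.
At the end, for the whole second after the job is handed in: Both cells lie inside the bin (their middles between its walls, less than 85 mm above the bench), at rest, and the lid is shut (within 0.05 rad) (all of step 2 and linear speed of each of cell_a, cell_b below 0.03 m/s); the robot touches nothing.
It fails at once if a bystander is shoved more than 30 mm (distance of any of solder_reel, film_can, red_paint, side_cutters, tweezers from where it was at the start of the episode above 0.03 m).
It fails at once if an upright bystander is tipped over (angle between any of solder_reel, film_can, red_paint's own z axis and vertical above 0.5 rad).
It also fails if it takes over 72 s, if anything falls off the work surface, if the arm or the gripper's body presses on something with over 40 N, if the wrist force passes 120 N, or if a joint passes its speed limit or range.

ROBOT

A 6-joint arm with a two-finger parallel gripper is mounted at the origin on a cart in front of the work surface, level with it; the furniture and walls round the work are solid. World frame = base frame: x ahead of the robot, y to its left, z up, the work surface at z = 0. Lengths are in m, angles in rad, forces in N, time in s.
With the tool pointing down it reaches from about 0.325 to 0.9 m from the base axis. Payload 3.5 kg.
Tool frame: the origin (TCP) lies on the centre line of the jaws, within the pads' length; the fingertips stand 19 mm ahead of it and the grasp point (between the pads) is the TCP; z points along the fingers, y is the line along which they close (so a half turn about z gives the same grasp; the last joint's range is limited). The gripper opens to 85 mm and grips with 20 to 120 N. Pads are 22 mm wide; open, the fingers measure 114 mm over their backs; the gripper's body (76 mm by 85 mm) begins 54 mm behind the grasp point. The pads swing forward as they close: fully open they stand 13 mm farther back than shut.
Start: joints at [-1.382, 0.276, -0.026, 1.268, 0, 1.467], TCP at [0.18, -0.599, 0.25] pointing down, gripper open.
Joint ranges: [-3.12, 3.12], [-0.85, 1.88], [-1.08, 1.24], [-1.95, 2.15], [-1.57, 1.53], [-3.14, 3.14]. Speed limits (rad/s): [2.57, 2.57, 3.14, 3.14, 3.14, 3.14].

INTERFACE

Orientations are given as a rotation vector (axis times angle).
In Python, from rig import manip gives the robot as it stands.
- The arm moves only by the shell command python3 -m inch 'ROWS'. ROWS is JSON, a list of rows, each a list of 7 numbers: the turn, a rotation vector about the world's x, y, z in degrees, then the shift along the world's x, y, z in cm, then the closure in counts, from 0 (fully open) to 255 (shut). A call has 1 to 8 rows; each row is the pose to reach, as a shift and turn from the pose commanded when the call began; what a row does not reach only later rows make up. A row lasts 1/12 s, in which the tool goes at most 41.7 mm and 7.16 degrees, less where a joint would pass 70% of its speed; a pose out of reach is approached as far as the arm can. A call with a gripper value outside its range is refused whole. The fingers move at their own pace and stop on an object; the grip force is fixed at half the most. Time passes only in rows, so rows that repeat a pose let the fingers close. It gives the time, the measured TCP pose, the force and the opening at its end, in the units of the state.
- manip.read_state(): the state, without advancing time (a new reading comes with each control period).
- manip.grab_frame(name): name is "scene" or "top" or "wrist"; returns the picture (400x640x3 uint8, red, green, blue); there is no depth.
- manip.get_calibration(name): a dict with "fx", "fy", "cx", "cy" (pixels), "R" (3x3) and "t" (3): a world point X has camera coordinates R X + t. Camera axes: x right, y down, z forward; pixel columns grow to the right and rows downward; lengths in m; the calibration is good to about 2 mm. A picture is of the moment at which its call begins: read the wrist's pose just before it. get_calibration takes no time and is no camera call; for the wrist camera it gives the pose at the moment of the call.
- manip.finish_job(): hands the job in, once; it reports no verdict.
The state is a dict: "clock": time; "joint_positions": joint angles; "dq": joint speeds; "effort": joint torques, N m; "tool_pos": TCP position; "tcp_rot": TCP orientation; "force": force on the tool from outside, world axes, zero at the start; "torque": the same for the moment, N m; "finger_gap": finger opening in m.
Only numpy, scipy, OpenCV 4.12 (cv2) and the standard library are available. Lean on these libraries where they do the work, as an engineer would, in place of code of your own. Each camera call takes 0.05 s, during which the arm holds its last target. There are 200 camera calls.

## Working session

There is one attempt and no reset: what is moved stays moved. The work goes in short steps, Python scripts to look and compute and a shell command to move; the robot and the scene stay as the last step left them, time stands still between calls to the robot, and variables do not carry over. Pictures are saved under pics/ and viewed, on a budget of 10 in all, crops included, one or two more only if the job needs it, and the job is handed in when it is done.

```bash
mkdir -p pics; ls; python3 - <<'E'
from rig import manip
import cv2,numpy as np
np.set_printoptions(precision=4,suppress=True)
print(manip.read_state())
for n in ("scene","top"):
    c=manip.get_calibration(n);print(n,c)
    cv2.imwrite(f"pics/{n}0.png",manip.grab_frame(n)[:,:,::-1])
E
```

```text
pics
{'clock': 0.0, 'joint_positions': array([-1.3824,  0.2771, -0.0279,  1.268 ,  0.    ,  1.4674]), 'dq': array([ 0.0003,  0.0001, -0.0007, -0.0013,  0.0015, -0.0015]), 'effort': array([ -0.0013, -44.551 ,  29.5202,   0.0165,  -0.0002,  -0.    ]), 'tool_pos': array([ 0.1797, -0.5979,  0.2491]), 'tcp_rot': array([-3.106 , -0.4564,  0.0001]), 'force': array([-0.303 , -0.1679,  0.1322]), 'torque': array([ 0.0266, -0.0393, -0.0036]), 'finger_gap': 0.08534805895088927}
scene {'fx': 389.12769984375586, 'fy': 389.12769984375586, 'cx': 321.8556212226184, 'cy': 200.42345727010687, 'R': array([[ 0.4357, -0.9001, -0.0027],
       [-0.5762, -0.2767, -0.7691],
       [ 0.6915,  0.3367, -0.6392]]), 't': array([-0.3386,  0.2797,  0.6678])}
top {'fx': 520.8455456923303, 'fy': 520.8455456923303, 'cx': 316.79872392887773, 'cy': 191.6604959211956, 'R': array([[-0.4345, -0.9006, -0.0151],
       [-0.7373,  0.3652, -0.5683],
       [ 0.5173, -0.2358, -0.8227]]), 't': array([0.065 , 0.434 , 1.0346])}
```

View pics/top0.png

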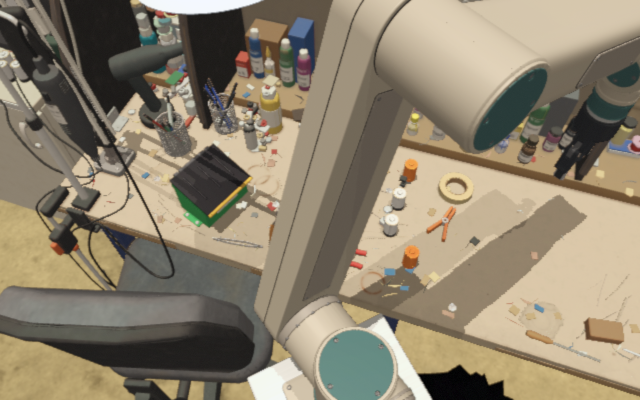

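View pics/scene0.png

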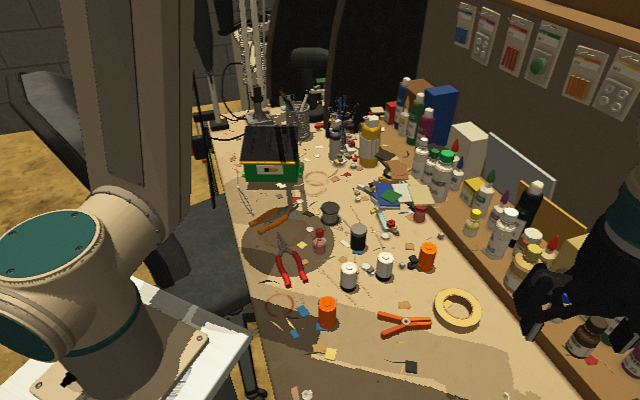

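Top view: bin at (210,185), two white cells at (399,197) and (390,224), orange look-alikes at (410,170) and (411,257). Scene view: bin (272,160), white cells (349,276) and (385,265), orange look-alikes (327,312) and (427,257), reel (330,212), can (358,237), red bottle (319,240). The two white ones fit the description, since they are white with a black foot. I'll confirm this in an enlarged crop.

```bash
python3 - <<'E'
import cv2
a=cv2.imread("pics/scene0.png")[140:300,225:445]
cv2.imwrite("pics/sc_crop.png",cv2.resize(a,None,fx=3.6,fy=3.6,interpolation=cv2.INTER_CUBIC))
b=cv2.imread("pics/top0.png")[135:255,160:270]
cv2.imwrite("pics/top_crop.png",cv2.resize(b,None,fx=5,fy=5,interpolation=cv2.INTER_CUBIC))
E
```

```text
(no output)
```

View pics/sc_crop.png

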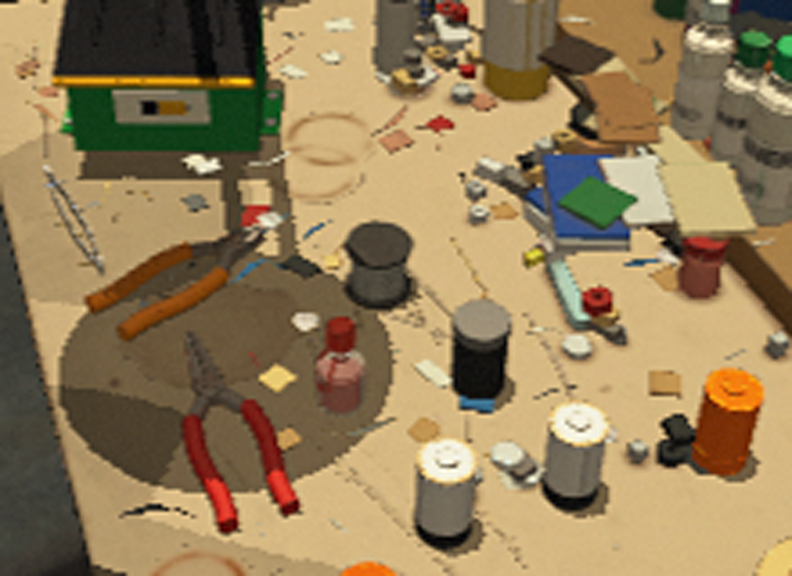

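View pics/top_crop.png

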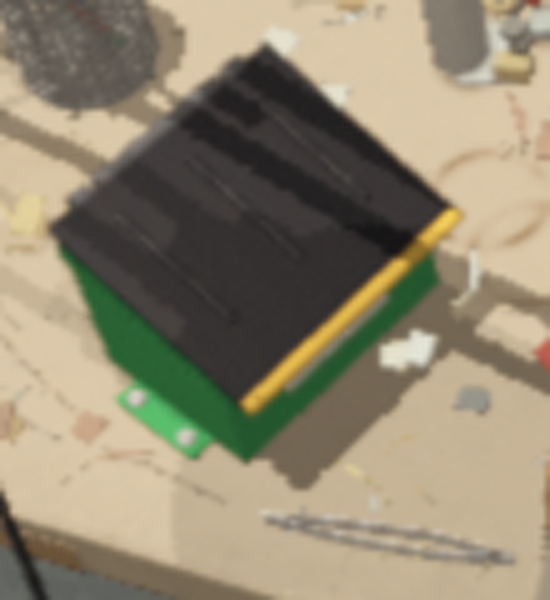

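The crop confirms the two white cells with black feet at scene pixels (349,266) and (385,257). The orange ones are look-alikes. Next I'll work out the positions.

```bash
cat > h.py <<'E'
import numpy as np, json
from rig import manip
from scipy.optimize import least_squares
np.set_printoptions(precision=4,suppress=True)
def proj(c,X):
    p=(np.asarray(X)@np.array(c["R"]).T+c["t"]); return np.stack([c["fx"]*p[...,0]/p[...,2]+c["cx"],c["fy"]*p[...,1]/p[...,2]+c["cy"]],-1)
def onz(c,u,z):
    R=np.array(c["R"]);d=R.T@[(u[0]-c["cx"])/c["fx"],(u[1]-c["cy"])/c["fy"],1];o=-R.T@c["t"]
    return o+d*(z-o[2])/d[2]
S=lambda x,y:(225+(x+.5)/3.6-.5,140+(y+.5)/3.6-.5)
T=lambda x,y:(160+(x+.5)/5-.5,135+(y+.5)/5-.5)
E
python3 - <<'E'
from h import *
s=manip.get_calibration("scene");t=manip.get_calibration("top")
B=[(-.074,.073,.079),(-.074,-.073,.079),(.053,.073,.118),(.053,-.073,.118),(-.05,.07,0)]
it=[T(246,407),T(458,213),T(50,228),T(265,45),T(245,460)]
is_=[S(55,82),S(254,82)]
def P(p,X):
    c,sn=np.cos(p[2]),np.sin(p[2]);X=np.array(X);return np.c_[p[0]+c*X[:,0]-sn*X[:,1],p[1]+sn*X[:,0]+c*X[:,1],X[:,2]]
f=lambda p:np.r_[(proj(t,P(p,B))-it).ravel(),(proj(s,P(p,B[:2]))-is_).ravel()]
r=least_squares(f,[.6,.0,0]);print("bin",r.x);print(r.fun.reshape(-1,2))
print("hinge,lip,frontmid",P(r.x,[(.051,0,.116),(-.074,0,.079),(-.05,0,.08)]))
for n,a,z in [("cell1 top",(447,454),.06),("cell1 foot",(446,534),0),("cell2 top",(578,424),.06),("cell2 foot",(572,494),0),("reel",(380,243),.039),("can",(482,322),.056),("bottle",(341,325),.066),("bottlefoot",(341,402),0),("cut tip",(265,230),.006),("cut h1",(90,305),.006),("cut h2",(125,335),.006),("tw a",(45,170),.004),("tw b",(100,272),.004),("red pliers tip",(190,335),.006),("h",(228,525),.006),("orange",(735,385),.06)]:
    print(n,onz(s,S(*a),z))
for n,u in (("c1top",(390,217)),("c2top",(399,190))): print(n,onz(t,u,.06))
E
```

```text
bin [0.5993 0.0707 0.4453]
[[ 0.6741  0.6818]
 [ 1.1852 -0.594 ]
 [-1.4614 -0.8717]
 [ 0.0215 -2.0472]
 [ 0.7985  1.1377]
 [-1.6756 -0.4619]
 [-0.1089 -0.4112]]
hinge,lip,frontmid [[0.6454 0.0926 0.116 ]
 [0.5326 0.0388 0.079 ]
 [0.5542 0.0491 0.08  ]]
cell1 top [ 0.3194 -0.2799  0.06  ]
cell1 foot [ 0.3138 -0.2843  0.    ]
cell2 top [ 0.3706 -0.3366  0.06  ]
cell2 foot [ 0.3718 -0.339   0.    ]
reel [ 0.4844 -0.1638  0.039 ]
can [ 0.4269 -0.2577  0.056 ]
bottle [ 0.3787 -0.1872  0.066 ]
bottlefoot [ 0.3784 -0.1868  0.    ]
cut tip [ 0.497  -0.0692  0.006 ]
cut h1 [ 0.3794 -0.0017  0.006 ]
cut h2 [ 0.3655 -0.038   0.006 ]
tw a [0.4891 0.1124 0.004 ]
tw b [0.4114 0.0121 0.004 ]
red pliers tip [ 0.3837 -0.0758  0.006 ]
h [ 0.2621 -0.1732  0.006 ]
orange [ 0.4373 -0.4073  0.06  ]
c1top [ 0.3253 -0.2759  0.06  ]
c2top [ 0.3822 -0.3343  0.06  ]
```

```bash
python3 -m inch '[[0,0,4.4,4,8,0,90],[0,0,8.8,8,16,0,90],[0,0,8.8,12,24,0,90],[0,0,8.8,14,29,0,90],[0,0,8.8,14,29,0,90],[0,0,8.8,14,29,0,90],[0,0,8.8,14,29,0,90],[0,0,8.8,14,29,0,90]]'; python3 - <<'E'
from h import *
import cv2
s=manip.read_state();print(s["joint_positions"],s["tool_pos"],s["tcp_rot"],s["finger_gap"],s["force"],s["clock"])
c=manip.get_calibration("wrist")
cv2.imwrite("pics/w1.png",manip.grab_frame("wrist")[:,:,::-1])
json.dump({k:np.array(v).tolist() for k,v in c.items()},open("w1.json","w"))
print("cam pos",-np.array(c["R"]).T@c["t"]); print([k for k in dir(manip) if k[0]!="_"])
E
```

```text
clock: 0.77
tool_pos: [0.3199, -0.3052, 0.2498]
tcp_rot: [-3.062, -0.695, -0.0]
force: [0.6, 0.5, -0.4]
finger_gap: 0.0555
[-0.9088 -0.0506 -0.3974  1.2257  0.0008  1.7865] [ 0.3199 -0.3052  0.2498] [-3.0618 -0.6949 -0.    ] 0.055454806292151645 [ 0.6363  0.4938 -0.4132] 0.7667
cam pos [ 0.3913 -0.2722  0.3739]
['PlanningError', 'finish_job', 'get_calibration', 'grab_frame', 'read_state']
```

View pics/w1.png

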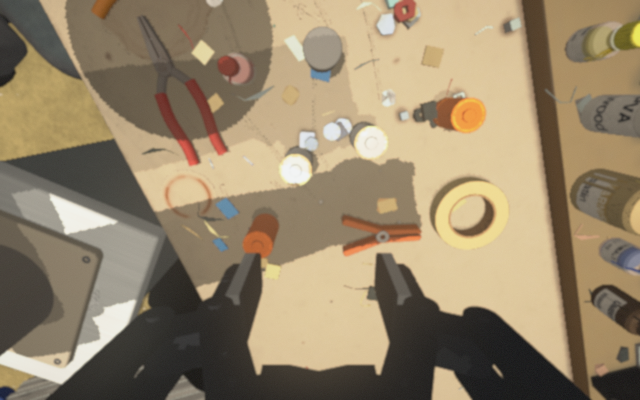

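Wrist view: the white cells' tops are at (297,165) and (371,141), the can is at (322,48) and the bottle at (234,67). The camera sits on the tool's +x side, so I'll turn the hand half round to keep it below the lid.

```bash
python3 - <<'E'
from h import *
import cv2
c=json.load(open("w1.json"))
for n,u,z in (("c1",(297,162),.06),("c2",(371,137),.06),("can",(322,48),.056),("bottle",(228,63),.066),("orange far",(468,114),.06)): print(n,onz(c,u,z))
R=cv2.Rodrigues(manip.read_state()["tcp_rot"])[0];print(R)
E
python3 -m inch '[[0,0,7,0,2,0,90],[0,0,14,0,2,0,90],[0,0,21,0,2,0,90],[0,0,28,0,2,0,90],[0,0,35,0,2,0,90],[0,0,42,0,2,0,90],[0,0,49,0,2,0,90],[0,0,56,0,2,0,90]]'
python3 -m inch '[[0,0,7,0,0,0,90],[0,0,14,0,0,0,90],[0,0,21,0,0,0,90],[0,0,28,0,0,0,90],[0,0,35,0,0,0,90],[0,0,42,0,0,0,90],[0,0,49,0,0,0,90],[0,0,56,0,0,0,90]]'
python3 -m inch '[[0,0,7,0,0,0,90],[0,0,14,0,0,0,90],[0,0,21,0,0,0,90],[0,0,28,0,0,0,90],[0,0,35,0,0,0,90],[0,0,42,0,0,0,90],[0,0,49,0,0,0,90],[0,0,56,0,0,0,90]]'
```

```text
c1 [ 0.3269 -0.2793  0.06  ]
c2 [ 0.38   -0.3338  0.06  ]
can [ 0.4305 -0.2569  0.056 ]
bottle [ 0.3825 -0.1874  0.066 ]
orange far [ 0.4385 -0.4063  0.06  ]
[[ 0.9005  0.4348  0.0004]
 [ 0.4348 -0.9005  0.0061]
 [ 0.003  -0.0053 -1.    ]]
clock: 1.48
tool_pos: [0.3195, -0.2883, 0.2499]
tcp_rot: [-2.373, -2.058, 0.0]
force: [-0.6, -0.3, -0.0]
finger_gap: 0.0555
clock: 2.15
tool_pos: [0.3195, -0.2884, 0.2499]
tcp_rot: [-1.129, -2.931, -0.001]
force: [-0.6, 0.7, -0.6]
finger_gap: 0.0552
clock: 2.82
tool_pos: [0.3195, -0.2883, 0.2499]
tcp_rot: [0.379, -3.118, -0.001]
force: [-0.1, 0.3, 0.2]
finger_gap: 0.0553
```

```bash
python3 -m inch '[[0,0,6,0.6,1,0,90],[0,0,12,0.6,1,-4,90],[0,0,12,0.6,1,-8,90],[0,0,12,0.6,1,-12,90],[0,0,12,0.6,1,-16,90],[0,0,12,0.6,1,-18,90],[0,0,12,0.6,1,-20,90],[0,0,12,0.6,1,-20.6,90]]'; python3 -c "
from h import *
s=manip.read_state();print(s['joint_positions'],s['tool_pos'])"
python3 -m inch '[[0,0,0,0,0,0,255],[0,0,0,0,0,0,255],[0,0,0,0,0,0,255],[0,0,0,0,0,0,255],[0,0,0,0,0,0,255],[0,0,0,0,0,0,255]]'
python3 -m inch '[[0,0,0,0,0,3,255],[0,0,0,0,0,6,255],[0,0,0,0,0,10,255],[0,0,0,0,0,14,255],[0,0,0,0,0,17,255],[0,0,0,0,0,20,255],[0,0,0,0,0,20,255]]'; python3 -c "
from h import *
s=manip.read_state();print(s['joint_positions'],s['tool_pos'],s['tcp_rot'],s['finger_gap'])"
```

```text
clock: 3.48
tool_pos: [0.3235, -0.2761, 0.0411]
tcp_rot: [0.693, -3.061, -0.009]
force: [-0.4, -0.4, 0.1]
finger_gap: 0.0551
[-0.8587  0.1566 -0.6847  0.7364 -0.     -1.304 ] [ 0.3235 -0.2761  0.0411]
clock: 3.98
tool_pos: [0.3263, -0.2792, 0.0452]
tcp_rot: [-0.694, 3.063, -0.003]
force: [-0.2, -0.3, -1.2]
finger_gap: 0.0312
clock: 4.57
tool_pos: [0.3286, -0.2818, 0.2515]
tcp_rot: [-0.693, 3.058, -0.018]
force: [0.9, -1.0, -0.8]
finger_gap: 0.0311
[-0.8584 -0.0796 -0.4206  1.2166  0.     -1.3038] [ 0.3286 -0.2818  0.2515] [-0.6926  3.0578 -0.0183] 0.031087377362843772
```

```bash
python3 - <<'E'
from h import *
D=[((.2771,-.0279),(.1797,-.5979,.2491)),((-.0506,-.3974),(.3199,-.3052,.2498)),((.1566,-.6847),(.3235,-.2761,.0411)),((-.0796,-.4206),(.3286,-.2818,.2515))]
A=[];b=[]
for (q2,q3),p in D:
    r=np.hypot(p[0],p[1])
    a1=q2;a2=q2-q3   # angles, direction (r,z): rot clockwise (pitch down)
    c,s=np.cos,np.sin
    A.append([1,0,c(a1),s(a1),c(a2),s(a2)]);b.append(r)
    A.append([0,1,-s(a1),c(a1),-s(a2),c(a2)]);b.append(p[2])
x,res,rk,sv=np.linalg.lstsq(np.array(A),np.array(b),rcond=None);print(x,res,rk,sv)
E
```

```text
[ 0.0043 -0.1276  0.0017  0.5342  0.4914  0.0115] [0.] 6 [3.4401 3.4401 0.3514 0.3514 0.2062 0.2062]
```

```bash
python3 -m inch '[[0,0,0,1.4,3.8,0,255],[0,0,0,2.8,7.6,0,255],[0,0,0,4.2,11.4,0,255],[0,0,0,5.6,15.2,0,255],[0,0,0,7,19,0,255],[0,0,0,8.4,22.8,0,255],[0,0,0,9.8,26.6,0,255],[0,0,0,11.2,30.4,0,255]]'
python3 -m inch '[[3,-6.3,0,0,0,0,255],[6,-12.6,0,0,0,0,255],[9,-18.9,0,0,0,0,255],[12,-25.2,0,0,0,0,255],[12,-25.2,0,0,0,0,255],[12,-25.2,0,0,0,0,255]]'
python3 -c "
from h import *
import cv2
s=manip.read_state();print(s['joint_positions'],s['tool_pos'],s['finger_gap']);print(cv2.Rodrigues(s['tcp_rot'])[0])"
```

```text
clock: 5.23
tool_pos: [0.4376, 0.0275, 0.244]
tcp_rot: [-0.694, 3.064, -0.0]
force: [0.6, -0.4, -1.5]
finger_gap: 0.0311
clock: 5.73
tool_pos: [0.4351, 0.0253, 0.2422]
tcp_rot: [-0.586, 2.602, 0.146]
force: [0.6, -0.3, -0.6]
finger_gap: 0.0314
[-0.2919 -0.3374 -0.7175  0.8207  0.3175 -0.6748] [0.4351 0.0253 0.2422] 0.031354696777876126
[[-0.8004 -0.4288  0.4188]
 [-0.3792  0.9034  0.2002]
 [-0.4642  0.0014 -0.8857]]
```

```bash
cat > kin.py <<'E'
from h import *
import cv2
D=[([-1.3824,.2771,-.0279,1.268,0,1.4674],(.1797,-.5979,.2491)),([-.9088,-.0506,-.3974,1.2257,.0008,1.7865],(.3199,-.3052,.2498)),
([-.8587,.1566,-.6847,.7364,0,-1.304],(.3235,-.2761,.0411)),([-.8584,-.0796,-.4206,1.2166,0,-1.3038],(.3286,-.2818,.2515)),
([-.2919,-.3374,-.7175,.8207,.3175,-.6748],(.4351,.0253,.2422))]
def fk(q,P):
    a0,z0,l1,l2,L4,L5=P
    a2=q[1]-q[2];p=a2+q[3];c,s=np.cos,np.sin
    er,ez=a0+l1*s(q[1]),z0+l1*c(q[1])
    wr,wz=er+l2*c(a2),ez-l2*s(a2)
    d=np.array([c(p)*c(q[4]),s(q[4]),-s(p)*c(q[4])])
    X=np.array([wr+L4*c(p),0,wz-L4*s(p)])+L5*d
    Rz=lambda v:np.array([c(q[0])*v[0]-s(q[0])*v[1],s(q[0])*v[0]+c(q[0])*v[1],v[2]])
    return Rz(X),Rz(d),Rz(np.array([er,0,ez])),Rz(np.array([wr,0,wz]))
def fit(D):
    f=lambda P:np.r_[np.concatenate([fk(q,P)[0]-x for q,x in D]),1e-3*(P[4]-.1),1e-3*P[0]]
    return least_squares(f,[0,.2,.53,.49,.1,.25])
lo=np.array([-3.12,-.85,-1.08,-1.95,-1.57]);hi=np.array([3.12,1.88,1.24,2.15,1.53])
BX,BY,BW=.5993,.0707,.4453
def b2w(x,y,z): c,s=np.cos(BW),np.sin(BW);return np.array([BX+c*x-s*y,BY+s*x+c*y,z])
def ik(X,al,P,q0=(-.29,-.34,-.72,.8,.3)):
    d=np.array([np.cos(BW)*np.cos(al),np.sin(BW)*np.cos(al),-np.sin(al)])
    def f(q):
        x,dd,_,_=fk(q,P);return np.r_[x-X,.3*(dd-d)]
    r=least_squares(f,q0,bounds=(lo,hi));return r.x,np.abs(r.fun).max()
E
python3 - <<'E'
from kin import *
r=fit(D);P=r.x;print(P,np.abs(r.fun).max())
print("residual last",fk(D[-1][0],P)[0]-D[-1][1], fk(D[-1][0],P)[1])
for al in (15,25,35,50,60):
  for n,(x,z) in dict(stage=(-.15,.08),hook=(-.105,.078),up=(-.09,.16),insd=(-.015,.1)).items():
    q,e=ik(b2w(x,.028,z),np.deg2rad(al),P);_,_,E,W=fk(q,P);print(al,n,q,"err",round(e,4),"elbow",E,"wrist",W)
E
```

```text
[ 0.0082  0.2429  0.5491  0.4881 -0.0971  0.4756] 0.0629846769958822
residual last [-0.0016 -0.0005  0.007 ] [ 0.4188  0.2001 -0.8857]
15 stage [-1.1118  1.2579 -1.08   -0.8179  1.3649] err 0.0505 elbow [ 0.2351 -0.4757  0.4119] wrist [ 0.085  -0.172   0.0605]
15 hook [-1.0265  1.118  -1.08   -0.9597  1.3258] err 0.0169 elbow [ 0.2599 -0.4294  0.4831] wrist [ 0.1116 -0.1843  0.0879]
15 up [-0.922   0.7015 -1.08   -0.7956  1.2883] err 0.0271 elbow [ 0.2191 -0.2889  0.6623] wrist [ 0.1574 -0.2076  0.185 ]
15 insd [-0.5978  0.7159 -1.041  -1.2678  0.9873] err 0.0 elbow [ 0.3047 -0.2074  0.6572] wrist [ 0.23   -0.1566  0.1775]
25 stage [-0.9866  0.6834 -1.08   -0.2116  1.1011] err 0.0473 elbow [ 0.1957 -0.296   0.6687] wrist [ 0.1442 -0.2181  0.1896]
25 hook [-0.8657  0.7112 -1.08   -0.6035  1.0994] err 0.0274 elbow [ 0.2376 -0.2792  0.6589] wrist [ 0.1684 -0.1979  0.1825]
25 up [-0.7697  0.2694 -1.08   -0.3181  1.0139] err 0.0196 elbow [ 0.1109 -0.1074  0.7722] wrist [ 0.1878 -0.182   0.2959]
25 insd [-0.4799  0.4831 -1.0431 -0.8669  0.8094] err 0.0 elbow [ 0.2335 -0.1215  0.7291] wrist
[... 792 characters left out ...]
91  0.2315  0.4578] err 0.0 elbow [-0.048   0.0155  0.7888] wrist [ 0.2782 -0.09    0.4414]
50 insd [-0.1406  0.1317 -0.8378 -0.0089  0.3634] err 0.0 elbow [ 0.0795 -0.0113  0.7872] wrist [ 0.3529 -0.05    0.3847]
60 stage [-0.291  -0.0309 -0.9537  0.2439  0.3424] err 0.0 elbow [-0.0084  0.0025  0.7917] wrist [ 0.2739 -0.082   0.4025]
60 hook [-0.1839  0.0393 -0.8853  0.2095  0.2987] err 0.0 elbow [ 0.0293 -0.0054  0.7916] wrist [ 0.3183 -0.0592  0.4018]
60 up [-0.1539 -0.0955 -0.7712  0.4502  0.2859] err 0.0 elbow [-0.0437  0.0068  0.7895] wrist [ 0.3327 -0.0516  0.4842]
60 insd [-0.0359  0.1247 -0.7118  0.2613  0.2336] err 0.0 elbow [ 0.0764 -0.0027  0.7877] wrist [ 0.4033 -0.0145  0.4254]
```

```bash
sed -i 's/a0,z0,l1,l2,L4,L5=P/a0,z0,l1,l2,L4,L5,b=P/; s/X=np.array(\[wr+L4\*c(p),0,/X=np.array([wr+L4*c(p),b,/; s/\[0,.2,.53,.49,.1,.25\]/[0,.2,.53,.49,.1,.25,.064]/' kin.py
cat > t.py <<'E'
from kin import *
r=fit(D);P=r.x;print(P,np.abs(r.fun).max())
for al in (15,25,30,35,45,60):
  for n,(x,z) in dict(stage=(-.14,.07),hook=(-.105,.078),up=(-.09,.16),insd=(-.015,.1)).items():
    q,e=ik(b2w(x,.028,z),np.deg2rad(al),P);_,_,E,W=fk(q,P);print(al,n,q,"err",round(e,4),"elbow",E,"wrist",W)
E
python3 t.py
```

```text
[0.0055 0.2408 0.5527 0.4905 0.1045 0.2724 0.0645] 0.003311318427413723
15 stage [-0.7592  0.4492 -1.08   -0.3757  1.2353] err 0.0531 elbow [ 0.1781 -0.169   0.7387] wrist [ 0.1929 -0.183   0.2486]
15 hook [-0.5709  0.4724 -1.08   -0.7718  1.0781] err 0.0431 elbow [ 0.2162 -0.1389  0.7329] wrist [ 0.2238 -0.1437  0.2425]
15 up [-0.4908  0.1023 -1.08   -0.508   0.9546] err 0.0306 elbow [ 0.0546 -0.0292  0.7906] wrist [ 0.2185 -0.1168  0.3366]
15 insd [-0.2758  0.5936 -1.08   -1.2955  0.7285] err 0.0228 elbow [ 0.3027 -0.0857  0.6989] wrist [ 0.2543 -0.072   0.211 ]
25 stage [-0.6194  0.2441 -1.08   -0.2781  0.9717] err 0.0354 elbow [ 0.1132 -0.0807  0.7771] wrist [ 0.2108 -0.1503  0.3014]
25 hook [-0.4792  0.2542 -1.08   -0.4778  0.8569] err 0.0269 elbow [ 0.1282 -0.0666  0.7757] wrist [ 0.2302 -0.1196  0.2989]
25 up [-0.4112 -0.0325 -1.08   -0.32    0.7706] err 0.0164 elbow [-0.0114  0.005   0.7932] wrist [ 0.2133 -0.093   0.3683]
25 insd [-0.2344  0.3523 -1.08   -0.8756  0.6114] err 0.0048 elbow [ 0.1908 -0.0456  0.7595] wrist [ 0.2567 -0.0613  0.2737]
30 stage [-0.5535  0.1625 -1.0
[... 1234 characters left out ...]
02  0.1279  0.4836] err 0.0 elbow [-0.0759  0.0212  0.787 ] wrist [ 0.2543 -0.071   0.4361]
45 insd [-0.1456  0.1155 -0.8997 -0.1375  0.4049] err 0.0 elbow [ 0.0685 -0.01    0.7898] wrist [ 0.3244 -0.0476  0.373 ]
60 stage [-0.2595 -0.0184 -0.9436  0.2313  0.3299] err 0.0 elbow [-0.0045  0.0012  0.7934] wrist [ 0.2807 -0.0745  0.4016]
60 hook [-0.1968  0.0183 -0.8828  0.2366  0.3041] err 0.0 elbow [ 0.0153 -0.0031  0.7934] wrist [ 0.3139 -0.0626  0.4088]
60 up [-0.173  -0.1101 -0.7672  0.4739  0.294 ] err 0.0 elbow [-0.0544  0.0095  0.7901] wrist [ 0.3282 -0.0573  0.4905]
60 insd [-0.0749  0.113  -0.7128  0.2806  0.2512] err 0.0 elbow [ 0.0676 -0.0051  0.79  ] wrist [ 0.3993 -0.03    0.4294]
```

```bash
cat > t2.py <<'E'
from kin import *
P=fit(D).x
s=manip.read_state();X0=s["tool_pos"];d=cv2.Rodrigues(s["tcp_rot"])[0][:,2];a0=np.rad2deg(np.arcsin(-d[2]))
print("now",X0,"pitch",a0,"head",np.arctan2(d[1],d[0]))
W=[(-140,95,50),(-130,67,48),(-110,67,45),(-101,77,45),(-106,114,45),(-94,169,42),(-83,183,35),(-58,163,30),(-34,142,30)]
for y in (.028,-.028):
  q=(-.3,0,-1,0,.5)
  for x,z,al in W:
    T=b2w(x/1e3,y,z/1e3);q,e=ik(T,np.deg2rad(al),P,q);_,_,E,w=fk(q,P)
    print(y,(x,z,al),"d cm",(T-X0)*100,"pitchup",round(a0-al,1),"q",q.round(2),"err",round(e,4),"elb",E.round(2))
E
python3 t2.py
```

```text
now [0.4351 0.0253 0.2422] pitch 62.34138148515034 head 0.44581986470378426
0.028 (-140, 95, 50) d cm [  2.5766   1.0325 -14.7154] pitchup 12.3 q [-0.34 -0.09 -1.03  0.09  0.47] err 0.0 elb [-0.04  0.01  0.79]
0.028 (-130, 67, 48) d cm [  3.4791   1.4632 -17.5154] pitchup 14.3 q [-0.34  0.03 -1.07 -0.09  0.49] err 0.0 elb [ 0.02 -0.01  0.79]
0.028 (-110, 67, 45) d cm [  5.284    2.3247 -17.5154] pitchup 17.3 q [-0.31  0.08 -1.07 -0.21  0.51] err 0.0 elb [ 0.05 -0.01  0.79]
0.028 (-101, 77, 45) d cm [  6.0963   2.7123 -16.5154] pitchup 17.3 q [-0.29  0.06 -1.05 -0.17  0.5 ] err 0.0 elb [ 0.03 -0.01  0.79]
0.028 (-106, 114, 45) d cm [  5.645    2.497  -12.8154] pitchup 17.3 q [-0.31 -0.07 -1.02 -0.02  0.5 ] err 0.0 elb [-0.03  0.01  0.79]
0.028 (-94, 169, 42) d cm [ 6.728   3.0138 -7.3154] pitchup 20.3 q [-0.3  -0.18 -0.98  0.09  0.53] err 0.0 elb [-0.09  0.03  0.78]
0.028 (-83, 183, 35) d cm [ 7.7207  3.4876 -5.9154] pitchup 27.3 q [-0.32 -0.17 -1.03 -0.09  0.61] err 0.0 elb [-0.08  0.03  0.79]
0.028 (-58, 163, 30) d cm [ 9.9769  4.5645 -7.9154] pitchup 32.3 q [-0.3  -0.01 -1.08 -0.4 
[... 683 characters left out ...]
] err 0.0 elb [ 0.06 -0.03  0.79]
-0.028 (-106, 114, 45) d cm [  8.0571  -2.5569 -12.8154] pitchup 17.3 q [-0.42 -0.   -0.95  0.05  0.57] err 0.0 elb [ 0.   -0.    0.79]
-0.028 (-94, 169, 42) d cm [ 9.1401 -2.04   -7.3154] pitchup 20.3 q [-0.42 -0.11 -0.91  0.14  0.6 ] err 0.0 elb [-0.05  0.02  0.79]
-0.028 (-83, 183, 35) d cm [10.1328 -1.5662 -5.9154] pitchup 27.3 q [-0.44 -0.1  -0.96 -0.03  0.69] err 0.0 elb [-0.04  0.02  0.79]
-0.028 (-58, 163, 30) d cm [12.389  -0.4894 -7.9154] pitchup 32.3 q [-0.41  0.04 -1.01 -0.32  0.71] err 0.0 elb [ 0.02 -0.01  0.79]
-0.028 (-34, 142, 30) d cm [ 14.555    0.5443 -10.0154] pitchup 32.3 q [-0.36  0.13 -1.   -0.43  0.68] err 0.0 elb [ 0.07 -0.03  0.79]
```

```bash
python3 -m inch '[[2.6,-5.5,0,1.2,0.5,-4,255],[5.3,-11,0,2.4,1,-8,255],[5.3,-11,0,2.6,1,-12,255],[5.3,-11,0,2.6,1,-14.7,255],[6.2,-12.9,0,3.5,1.5,-17.5,255],[6.2,-12.9,0,3.5,1.5,-17.5,255]]'; python3 t2.py | sed -n '1p;4,10p'; python3 -c "
from h import *
import cv2
a=manip.grab_frame('scene')[60:260,170:410,::-1]; cv2.imwrite('pics/hook1.png',cv2.resize(a,None,fx=3,fy=3,interpolation=cv2.INTER_CUBIC))"
```

```text
clock: 6.23
tool_pos: [0.4695, 0.0415, 0.0608]
tcp_rot: [-0.53, 2.371, 0.216]
force: [-2.8, 0.2, -3.0]
finger_gap: 0.0313
now [0.4695 0.0415 0.0608] pitch 48.558956111001955 head 0.4574903701804319
0.028 (-110, 67, 45) d cm [1.8424 0.7061 0.6189] pitchup 3.6 q [-0.31  0.08 -1.07 -0.21  0.51] err 0.0 elb [ 0.05 -0.01  0.79]
0.028 (-101, 77, 45) d cm [2.6546 1.0937 1.6189] pitchup 3.6 q [-0.29  0.06 -1.05 -0.17  0.5 ] err 0.0 elb [ 0.03 -0.01  0.79]
0.028 (-106, 114, 45) d cm [2.2034 0.8783 5.3189] pitchup 3.6 q [-0.31 -0.07 -1.02 -0.02  0.5 ] err 0.0 elb [-0.03  0.01  0.79]
0.028 (-94, 169, 42) d cm [ 3.2864  1.3952 10.8189] pitchup 6.6 q [-0.3  -0.18 -0.98  0.09  0.53] err 0.0 elb [-0.09  0.03  0.78]
0.028 (-83, 183, 35) d cm [ 4.2791  1.869  12.2189] pitchup 13.6 q [-0.32 -0.17 -1.03 -0.09  0.61] err 0.0 elb [-0.08  0.03  0.79]
0.028 (-58, 163, 30) d cm [ 6.5353  2.9458 10.2189] pitchup 18.6 q [-0.3  -0.01 -1.08 -0.4   0.62] err 0.0002 elb [-0.    0.    0.79]
0.028 (-34, 142, 30) d cm [8.7013 3.9796 8.1189] pitchup 18.6 q [-0.25  0.1  -1.06 -0.52  0.59] err 0.0 elb [ 0.06 -0.01  0.79]
```

View pics/hook1.png

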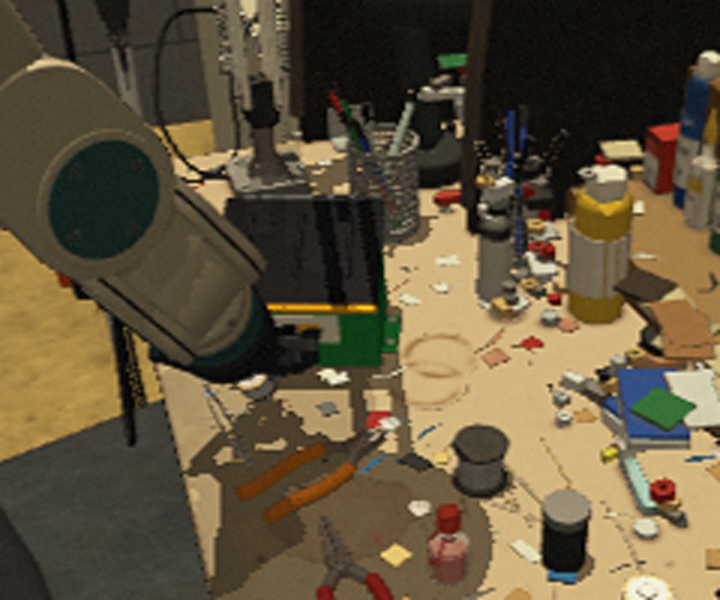

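Scene view: the hand is low in front of the bin, with the fingers under the lip at (290,345) in the crop, and nothing has been disturbed. Now I'll hook and lift.

```bash
python3 -m inch '[[0.8,-1.6,-0.7,0.9,0.3,0.6,255],[1.6,-3.2,-0.7,1.8,0.7,0.8,255],[1.6,-3.2,-0.7,2.7,1.1,1.2,255],[1.6,-3.2,-0.7,2.7,1.1,1.8,255],[1.6,-3.2,-0.7,2.6,1,3,255],[1.6,-3.2,-0.7,2.2,0.9,5.3,255],[1.6,-3.2,-0.7,2.2,0.9,5.3,255]]'; python3 t2.py | sed -n '1p;6,10p'; python3 -c "
from h import *
import cv2
a=manip.grab_frame('top')[110:260,140:320,::-1]; cv2.imwrite('pics/hook2.png',cv2.resize(a,None,fx=4,fy=4,interpolation=cv2.INTER_CUBIC))"
```

```text
clock: 6.87
tool_pos: [0.4973, 0.0489, 0.1284]
tcp_rot: [-0.507, 2.292, 0.211]
force: [-7.3, -1.3, -0.6]
finger_gap: 0.0313
now [0.4973 0.0489 0.1284] pitch 43.94054128471194 head 0.4302702101886295
0.028 (-106, 114, 45) d cm [-0.5684  0.1373 -1.4419] pitchup -1.1 q [-0.31 -0.07 -1.02 -0.02  0.5 ] err 0.0 elb [-0.03  0.01  0.79]
0.028 (-94, 169, 42) d cm [0.5146 0.6542 4.0581] pitchup 1.9 q [-0.3  -0.18 -0.98  0.09  0.53] err 0.0 elb [-0.09  0.03  0.78]
0.028 (-83, 183, 35) d cm [1.5073 1.128  5.4581] pitchup 8.9 q [-0.32 -0.17 -1.03 -0.09  0.61] err 0.0 elb [-0.08  0.03  0.79]
0.028 (-58, 163, 30) d cm [3.7635 2.2048 3.4581] pitchup 13.9 q [-0.3  -0.01 -1.08 -0.4   0.62] err 0.0002 elb [-0.    0.    0.79]
0.028 (-34, 142, 30) d cm [5.9295 3.2385 1.3581] pitchup 13.9 q [-0.25  0.1  -1.06 -0.52  0.59] err 0.0 elb [ 0.06 -0.01  0.79]
```

View pics/hook2.png

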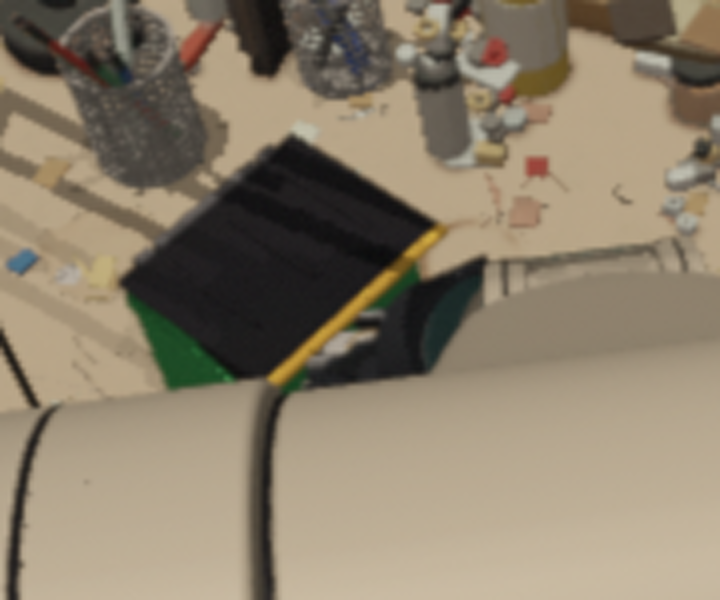

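The lip's yellow bar now runs from (206,206) to (251,167), about 10 px higher than before, so the lid is lifting on the cell. I'll continue along the lip's arc.

```bash
python3 -m inch '[[0.4,-0.8,0.8,-0.2,0.4,1.4,255],[0.8,-1.7,0.8,0.2,0.5,2.8,255],[0.8,-1.7,0.8,0.5,0.6,4.1,255],[2.3,-4.8,0.8,1,0.9,5,255],[3.8,-8,0.8,1.5,1.1,5.6,255],[3.8,-8,0.8,1.5,1.1,5.6,255]]'; python3 t2.py | sed -n '1p;8,10p'; python3 -c "
from h import *
import cv2
a=manip.grab_frame('scene')[60:210,220:400,::-1]; b=manip.grab_frame('top')[90:240,140:320,::-1]
cv2.imwrite('pics/lift3.png',cv2.resize(np.vstack([a,b]),None,fx=2,fy=2,interpolation=cv2.INTER_CUBIC))"
```

```text
clock: 7.42
tool_pos: [0.5109, 0.0598, 0.1803]
tcp_rot: [-0.486, 2.142, 0.251]
force: [-1.1, -2.0, -3.4]
finger_gap: 0.0312
now [0.5109 0.0598 0.1803] pitch 35.18138276664164 head 0.44538285383851955
0.028 (-83, 183, 35) d cm [0.1451 0.0454 0.2677] pitchup 0.2 q [-0.32 -0.17 -1.03 -0.09  0.61] err 0.0 elb [-0.08  0.03  0.79]
0.028 (-58, 163, 30) d cm [ 2.4013  1.1222 -1.7323] pitchup 5.2 q [-0.3  -0.01 -1.08 -0.4   0.62] err 0.0002 elb [-0.    0.    0.79]
0.028 (-34, 142, 30) d cm [ 4.5672  2.156  -3.8323] pitchup 5.2 q [-0.25  0.1  -1.06 -0.52  0.59] err 0.0 elb [ 0.06 -0.01  0.79]
```

View pics/lift3.png

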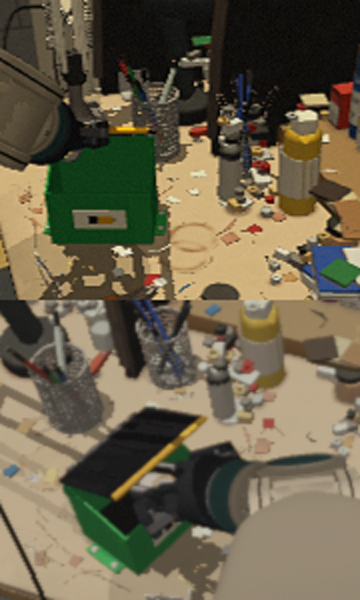

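Both views show the lid raised, with the bar lying on the fingers and the bin open beneath. Now I'll slide in, release and hold.

```bash
python3 -m inch '[[0.7,-1.3,0,1.2,0.6,-0.6,255],[1.3,-2.7,0,2.4,1.1,-1.5,255],[2.2,-4.7,0,3.5,1.6,-2.7,255],[2.2,-4.7,0,4.6,2.1,-3.8,255],[2.2,-4.7,0,4.6,2.1,-3.8,255]]'; python3 t2.py | sed -n '1p;10p'
python3 -m inch '[[0,0,0,0,0,0,90],[0,0,0,0,0,0,90],[0,0,0,0,0,0,90],[0,0,0,0,0,0,90],[0,0,0,0,0,0,90],[0,0,0,0,0,0,90]]';python3 -c "
from h import *
import cv2
a=manip.grab_frame('scene')[60:210,220:400,::-1]; b=manip.grab_frame('top')[90:240,140:320,::-1]
cv2.imwrite('pics/drop4.png',cv2.resize(np.vstack([a,b]),None,fx=2,fy=2,interpolation=cv2.INTER_CUBIC))"
```

```text
clock: 7.93
tool_pos: [0.556, 0.0822, 0.1377]
tcp_rot: [-0.468, 2.061, 0.274]
force: [-0.7, -0.2, -2.5]
finger_gap: 0.0316
now [0.556  0.0822 0.1377] pitch 30.41951032969884 head 0.45144293853745204
0.028 (-34, 142, 30) d cm [ 0.057  -0.0851  0.4346] pitchup 0.4 q [-0.25  0.1  -1.06 -0.52  0.59] err 0.0 elb [ 0.06 -0.01  0.79]
clock: 8.43
tool_pos: [0.5561, 0.081, 0.1413]
tcp_rot: [-0.467, 2.055, 0.269]
force: [-0.9, -0.3, -0.8]
finger_gap: 0.0554
```

View pics/drop4.png

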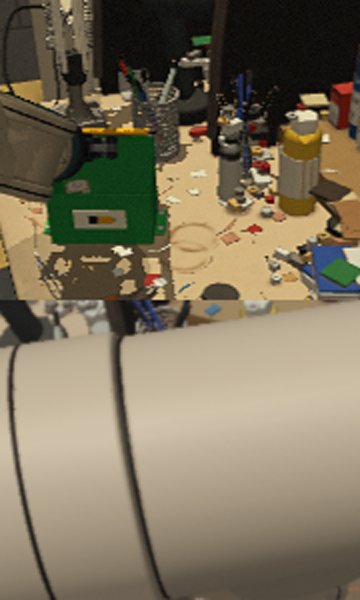

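```bash
python3 -m inch '[[-0.6,1.3,0,-2.2,-1,1.7,90],[-1.3,2.7,0,-4.4,-2.1,3.3,90],[-2.8,6,0,-5.2,-2.5,1.6,90],[-4.3,9,0,-6,-2.8,-0.2,90],[-6.5,13.5,0,-6.3,-3,-2.4,90],[-7.5,16,0,-8.8,-4.2,-2,90],[-8.6,18,0,-11.5,-5.5,-1.4,90],[-8.6,18,0,-13.5,-6.5,0.6,90]]'
python3 -m inch '[[0,0,0,-0.5,-1.5,3,90],[-2.8,5.8,0,-0.5,-3,7,90],[-5.6,11.7,0,-0.5,-5,9,90],[-8.4,17.6,0,-0.5,-7,11,90],[-11.2,23.4,0,-0.5,-11,11,90],[-14,29.2,0,-0.5,-15,11,90],[-16.8,35,0,-0.5,-19,11,90],[-18,37.8,0,-0.5,-22,11,90]]'
python3 -c "
from h import *
import cv2
s=manip.read_state();print(s['tool_pos'],cv2.Rodrigues(s['tcp_rot'])[0])
a=manip.grab_frame('scene')[90:310,210:450,::-1]
cv2.imwrite('pics/shut5.png',cv2.resize(a,None,fx=2.7,fy=2.7,interpolation=cv2.INTER_CUBIC))"
```

```text
clock: 9.2
tool_pos: [0.4189, 0.0172, 0.145]
tcp_rot: [-0.545, 2.399, 0.204]
force: [0.4, -0.9, -0.6]
finger_gap: 0.0556
clock: 9.87
tool_pos: [0.4185, -0.2068, 0.2577]
tcp_rot: [0.687, -3.03, 0.013]
force: [0.8, -0.0, -0.1]
finger_gap: 0.0552
[ 0.4185 -0.2068  0.2577] [[-0.9017 -0.4312 -0.0319]
 [-0.4309  0.9023 -0.0161]
 [ 0.0357 -0.0008 -0.9994]]
```

View pics/shut5.png

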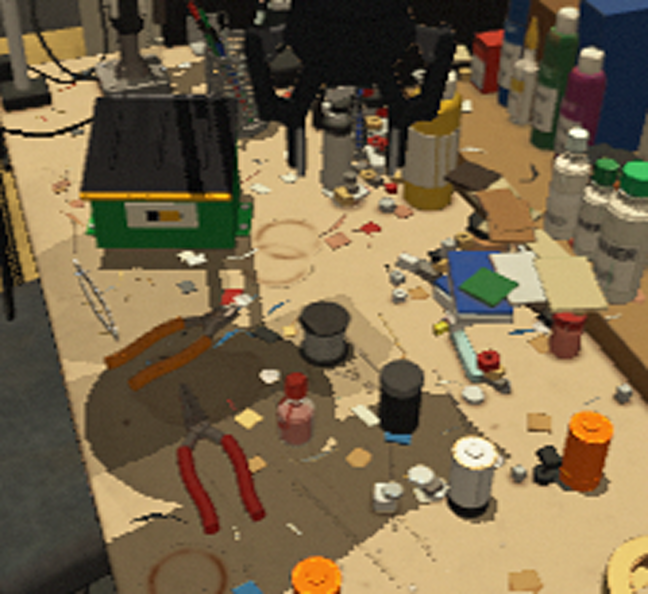

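Scene view: the lid is fully shut, with the bar at (240,162)–(299,163) as at the start. Cell A is gone from the bench, everything else is in place, and the second white cell stands at scene pixel (385,267). I'll fetch it.

```bash
python3 -m inch '[[0.9,-1.8,0,-1,-3.5,0,90],[0.9,-1.8,0,-2,-7,0,90],[0.9,-1.8,0,-3,-10.5,-2,90],[0.9,-1.8,0,-3.9,-12.7,-5,90],[0.9,-1.8,0,-3.9,-12.7,-9,90],[0.9,-1.8,0,-3.9,-12.7,-9,90],[0.9,-1.8,0,-3.9,-12.7,-9,90],[0.9,-1.8,0,-3.9,-12.7,-9,90]]'
python3 -c "
from h import *
import cv2
s=manip.read_state();print(s['tool_pos'],cv2.Rodrigues(s['tcp_rot'])[0])
c=manip.get_calibration('wrist');print(proj(c,[[.38,-.334,.06],[.38,-.334,0]]))
f=manip.grab_frame('wrist')
hsv=cv2.cvtColor(f,cv2.COLOR_RGB2HSV);m=((hsv[...,2]>200)&(hsv[...,1]<60)).astype('uint8')
n,l,st,ce=cv2.connectedComponentsWithStats(m)
for i in np.argsort(-st[1:,4])[:5]+1:print(st[i],ce[i],onz(c,ce[i],.06))
"
```

```text
clock: 10.58
tool_pos: [0.3777, -0.3308, 0.1677]
tcp_rot: [-0.694, 3.063, 0.004]
force: [1.3, -1.3, 0.4]
finger_gap: 0.0552
[ 0.3777 -0.3308  0.1677] [[-0.9023 -0.431   0.0008]
 [-0.431   0.9023  0.0026]
 [-0.0019  0.002  -1.    ]]
[[313.8292 209.3229]
 [314.497  188.0425]]
[375 175  23  20 387] [386.1318 184.5788] [ 0.339  -0.2935  0.06  ]
[347 186  22  23 378] [357.1296 197.5714] [ 0.3573 -0.3084  0.06  ]
[291 309  17  42 361] [298.964  332.9224] [ 0.49   -0.2965  0.06  ]
[269  29  21  22 291] [279.3436  39.079 ] [ 0.2832 -0.4046  0.06  ]
[290 283  18  17 231] [297.6494 291.    ] [ 0.4516 -0.3152  0.06  ]
```

```bash
python3 -m inch '[[0,0,0,0.2,-0.3,-4,90],[0,0,0,0.2,-0.3,-8,90],[0,0,0,0.2,-0.3,-11,90],[0,0,0,0.2,-0.3,-12.3,90],[0,0,0,0.2,-0.3,-12.3,90],[0,0,0,0.2,-0.3,-12.3,90]]'
python3 -m inch '[[0,0,0,0,0,0,255],[0,0,0,0,0,0,255],[0,0,0,0,0,0,255],[0,0,0,0,0,0,255],[0,0,0,0,0,0,255],[0,0,0,0,0,0,255]]'
```

```text
clock: 11.13
tool_pos: [0.3803, -0.3343, 0.045]
tcp_rot: [-0.695, 3.062, 0.002]
force: [0.9, -0.2, 0.0]
finger_gap: 0.0553
clock: 11.63
tool_pos: [0.3807, -0.3352, 0.0461]
tcp_rot: [-0.693, 3.061, -0.001]
force: [0.5, 0.6, 4.2]
finger_gap: 0.0313
```

```bash
python3 -m inch '[[0,0,0,0,0,3,255],[0,0,0,0,0,7,255],[0,0,0,0,0,11,255],[0,0,0,0,0,15,255],[0,0,0,0,0,19,255],[0,0,0,0,0,19,255]]'
python3 -m inch '[[0,0,0,1.2,3.9,0,255],[0,0,0,2.4,7.8,0,255],[0,0,0,3.6,11.7,0,255],[0,0,0,4.8,15.6,0,255],[3,-6.3,0,6,19.5,0,255],[6,-12.6,0,7.2,23.4,0,255],[9,-18.9,0,8.4,27.3,0,255],[12,-25.2,0,9.3,31,0,255]]'
python3 -m inch '[[2.5,-5.2,0,0,0,0,255],[2.5,-5.2,0,0,0,0,255],[2.5,-5.2,0,0,0,0,255]]'
python3 t2.py | sed -n '1p;11,13p'
```

```text
clock: 12.13
tool_pos: [0.3829, -0.3381, 0.2442]
tcp_rot: [-0.692, 3.055, -0.02]
force: [0.7, -1.8, 0.7]
finger_gap: 0.0311
clock: 12.8
tool_pos: [0.4733, -0.0219, 0.2359]
tcp_rot: [-0.589, 2.587, 0.15]
force: [0.2, 0.2, -1.0]
finger_gap: 0.0312
clock: 13.05
tool_pos: [0.4704, -0.0236, 0.2329]
tcp_rot: [-0.566, 2.502, 0.175]
force: [-0.3, 0.1, -0.8]
finger_gap: 0.0311
now [ 0.4704 -0.0236  0.2329] pitch 56.42785675143006 head 0.45013416362727826
-0.028 (-140, 95, 50) d cm [  1.4637   0.8703 -13.7908] pitchup 6.4 q [-0.46 -0.02 -0.96  0.15  0.53] err 0.0 elb [-0.    0.    0.79]
-0.028 (-130, 67, 48) d cm [  2.3662   1.3011 -16.5908] pitchup 8.4 q [-0.45  0.08 -0.99 -0.01  0.55] err 0.0 elb [ 0.04 -0.02  0.79]
-0.028 (-110, 67, 45) d cm [  4.1711   2.1625 -16.5908] pitchup 11.4 q [-0.43  0.12 -1.   -0.12  0.57] err 0.0 elb [ 0.07 -0.03  0.79]
```

```bash
python3 -m inch '[[1.4,-2.9,0,0.8,0.4,-4,255],[2.8,-5.8,0,1.4,0.8,-8,255],[2.8,-5.8,0,1.5,0.9,-12,255],[3.2,-6.7,0,1.5,0.9,-14.5,255],[3.6,-7.6,0,2.2,1.2,-16.2,255],[3.6,-7.6,0,2.3,1.3,-16.2,255],[3.6,-7.6,0,2.3,1.3,-16.2,255]]'
python3 t2.py | sed -n '1p;13,19p'
```

```text
clock: 13.63
tool_pos: [0.4965, -0.012, 0.0712]
tcp_rot: [-0.534, 2.359, 0.209]
force: [-0.4, 0.3, -0.9]
finger_gap: 0.0311
now [ 0.4965 -0.012   0.0712] pitch 47.97313239396071 head 0.4495288471955191
-0.028 (-110, 67, 45) d cm [ 1.5596  1.0047 -0.4174] pitchup 3.0 q [-0.43  0.12 -1.   -0.12  0.57] err 0.0 elb [ 0.07 -0.03  0.79]
-0.028 (-101, 77, 45) d cm [2.3718 1.3923 0.5826] pitchup 3.0 q [-0.41  0.1  -0.98 -0.09  0.56] err 0.0 elb [ 0.06 -0.03  0.79]
-0.028 (-106, 114, 45) d cm [1.9206 1.177  4.2826] pitchup 3.0 q [-0.42 -0.   -0.95  0.05  0.57] err 0.0 elb [ 0.   -0.    0.79]
-0.028 (-94, 169, 42) d cm [3.0036 1.6938 9.7826] pitchup 6.0 q [-0.42 -0.11 -0.91  0.14  0.6 ] err 0.0 elb [-0.05  0.02  0.79]
-0.028 (-83, 183, 35) d cm [ 3.9963  2.1676 11.1826] pitchup 13.0 q [-0.44 -0.1  -0.96 -0.03  0.69] err 0.0 elb [-0.04  0.02  0.79]
-0.028 (-58, 163, 30) d cm [6.2525 3.2445 9.1826] pitchup 18.0 q [-0.41  0.04 -1.01 -0.32  0.71] err 0.0 elb [ 0.02 -0.01  0.79]
-0.028 (-34, 142, 30) d cm [8.4184 4.2782 7.0826] pitchup 18.0 q [-0.36  0.13 -1.   -0.43  0.68] err 0.0 elb [ 0.07 -0.03  0.79]
```

```bash
python3 -m inch '[[0.6,-1.3,0,0.8,0.5,-0.4,255],[1.3,-2.7,0,1.6,1,-0.4,255],[1.3,-2.7,0,2.4,1.4,0,255],[1.3,-2.7,0,2.4,1.4,0.8,255],[1.3,-2.7,0,2.3,1.3,2,255],[1.3,-2.7,0,1.9,1.2,4.3,255],[1.3,-2.7,0,1.9,1.2,4.3,255]]'
python3 t2.py | sed -n '1p;16,19p'
```

```text
clock: 14.22
tool_pos: [0.5171, -0.0004, 0.1201]
tcp_rot: [-0.526, 2.3, 0.213]
force: [0.8, -1.2, -1.3]
finger_gap: 0.0311
now [ 0.5171 -0.0004  0.1201] pitch 44.618801148583756 head 0.4421624061549637
-0.028 (-94, 169, 42) d cm [0.9399 0.5311 4.8869] pitchup 2.6 q [-0.42 -0.11 -0.91  0.14  0.6 ] err 0.0 elb [-0.05  0.02  0.79]
-0.028 (-83, 183, 35) d cm [1.9326 1.0049 6.2869] pitchup 9.6 q [-0.44 -0.1  -0.96 -0.03  0.69] err 0.0 elb [-0.04  0.02  0.79]
-0.028 (-58, 163, 30) d cm [4.1888 2.0817 4.2869] pitchup 14.6 q [-0.41  0.04 -1.01 -0.32  0.71] err 0.0 elb [ 0.02 -0.01  0.79]
-0.028 (-34, 142, 30) d cm [6.3547 3.1155 2.1869] pitchup 14.6 q [-0.36  0.13 -1.   -0.43  0.68] err 0.0 elb [ 0.07 -0.03  0.79]
```

```bash
python3 -m inch '[[0.4,-0.8,0,0,0.1,1.6,255],[0.8,-1.6,0,0.5,0.3,3.3,255],[1.1,-2.3,0,0.9,0.5,4.9,255],[2.6,-5.4,0,1.4,0.8,5.8,255],[4.1,-8.6,0,1.9,1,6.3,255],[4.1,-8.6,0,1.9,1,6.3,255]]'; python3 t2.py | sed -n '1p;17,19p'; python3 -c "
from h import *
import cv2
a=manip.grab_frame('scene')[60:210,220:400,::-1]; b=manip.grab_frame('top')[90:240,140:320,::-1]
cv2.imwrite('pics/lift6.png',cv2.resize(np.hstack([a,b]),None,fx=2.2,fy=2.2,interpolation=cv2.INTER_CUBIC))"
```

```text
clock: 14.72
tool_pos: [0.5333, 0.0107, 0.1783]
tcp_rot: [-0.487, 2.143, 0.251]
force: [-0.4, -1.4, -3.3]
finger_gap: 0.0312
now [0.5333 0.0107 0.1783] pitch 35.29259535926956 head 0.44626322120096257
-0.028 (-83, 183, 35) d cm [ 0.3177 -0.1025  0.4699] pitchup 0.3 q [-0.44 -0.1  -0.96 -0.03  0.69] err 0.0 elb [-0.04  0.02  0.79]
-0.028 (-58, 163, 30) d cm [ 2.5739  0.9743 -1.5301] pitchup 5.3 q [-0.41  0.04 -1.01 -0.32  0.71] err 0.0 elb [ 0.02 -0.01  0.79]
-0.028 (-34, 142, 30) d cm [ 4.7398  2.0081 -3.6301] pitchup 5.3 q [-0.36  0.13 -1.   -0.43  0.68] err 0.0 elb [ 0.07 -0.03  0.79]
```

View pics/lift6.png

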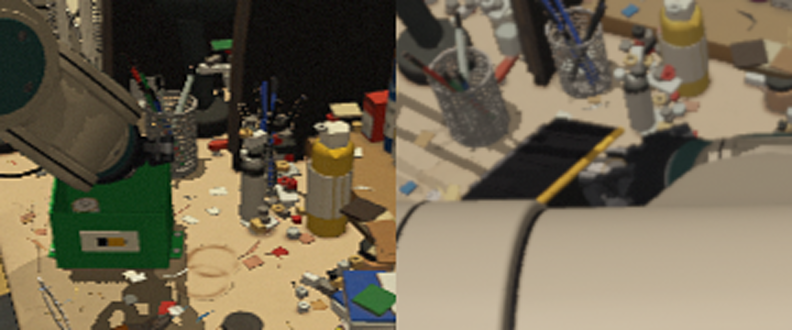

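The lid is up again and the first cell's top shows inside the bin's left half at (85,205) in the picture. The right half is free, so I'll insert and release there.

```bash
python3 -m inch '[[0.7,-1.3,0,1.2,0.5,-0.5,255],[1.3,-2.7,0,2.5,1,-1.4,255],[2.2,-4.8,0,3.6,1.5,-2.5,255],[2.2,-4.8,0,4.7,2,-3.5,255],[2.2,-4.8,0,4.7,2,-3.5,255]]'; python3 t2.py | sed -n '1p;19p'
python3 -m inch '[[0,0,0,0,0,0,90],[0,0,0,0,0,0,90],[0,0,0,0,0,0,90],[0,0,0,0,0,0,90],[0,0,0,0,0,0,90],[0,0,0,0,0,0,90]]'
```

```text
clock: 15.23
tool_pos: [0.5799, 0.032, 0.1397]
tcp_rot: [-0.468, 2.059, 0.273]
force: [-1.2, 0.4, -2.8]
finger_gap: 0.0315
now [0.5799 0.032  0.1397] pitch 30.318177346036496 head 0.45078580578373656
-0.028 (-34, 142, 30) d cm [ 0.077  -0.1256  0.2319] pitchup 0.3 q [-0.36  0.13 -1.   -0.43  0.68] err 0.0 elb [ 0.07 -0.03  0.79]
clock: 15.73
tool_pos: [0.5801, 0.0309, 0.1433]
tcp_rot: [-0.468, 2.053, 0.268]
force: [-2.1, -1.9, -0.5]
finger_gap: 0.0549
```

```bash
python3 -m inch '[[-0.6,1.3,0,-2.2,-1,1.7,90],[-1.3,2.7,0,-4.4,-2.1,3.3,90],[-2.8,6,0,-5.2,-2.5,1.6,90],[-4.3,9,0,-6,-2.8,-0.2,90],[-6.5,13.5,0,-6.3,-3,-2.4,90],[-7.5,16,0,-8.8,-4.2,-2,90],[-8.6,18,0,-11.5,-5.5,-1.4,90],[-8.6,18,0,-13.5,-6.5,0.6,90]]'
python3 -m inch '[[0,0,0,-0.5,-1.5,3,90],[-2.8,5.8,0,-0.5,-3,7,90],[-5.6,11.7,0,-0.5,-5,9,90],[-8.4,17.6,0,-0.5,-7,11,90],[-11.2,23.4,0,-0.5,-11,11,90],[-14,29.2,0,-0.5,-15,11,90],[-14,29.2,0,-0.5,-19,11,90],[-14,29.2,0,-0.5,-19,11,90]]'
python3 -c "
from h import *
import cv2
s=manip.read_state();print(s['clock'],s['tool_pos'],s['force'])
a=manip.grab_frame('scene')[90:310,210:450,::-1]
cv2.imwrite('pics/shut7.png',cv2.resize(a,None,fx=2.7,fy=2.7,interpolation=cv2.INTER_CUBIC))"
```

```text
clock: 16.4
tool_pos: [0.443, -0.0328, 0.1474]
tcp_rot: [-0.546, 2.396, 0.203]
force: [0.3, -0.2, 0.6]
finger_gap: 0.0554
clock: 17.07
tool_pos: [0.4429, -0.2302, 0.26]
tcp_rot: [-0.663, 2.935, 0.036]
force: [-0.3, -0.0, 0.3]
finger_gap: 0.055
17.0667 [ 0.4429 -0.2302  0.26  ] [-0.3204 -0.0406  0.2657]
```

View pics/shut7.png

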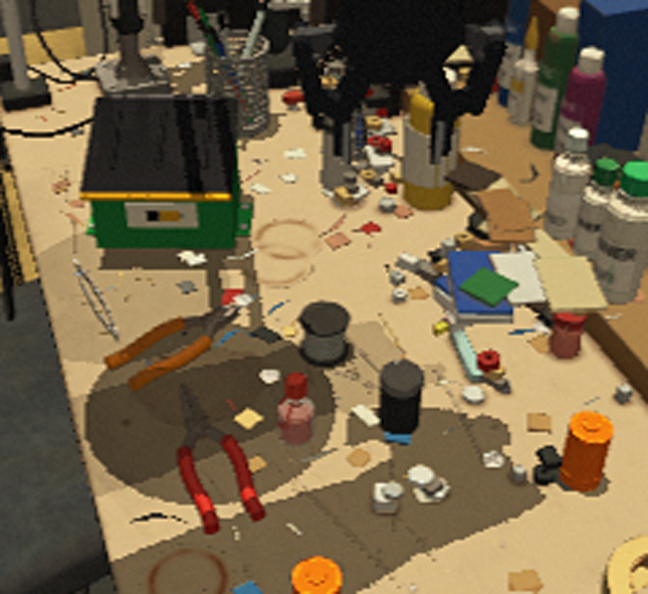

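Final view: the lid bar is at the same pixels as in the earlier shut picture, no white cell is left on the bench, and the bystanders are unmoved. I'll let it settle briefly and hand in.

```bash
python3 -m inch '[[0,0,0,0,0,0,90],[0,0,0,0,0,0,90],[0,0,0,0,0,0,90],[0,0,0,0,0,0,90],[0,0,0,0,0,0,90],[0,0,0,0,0,0,90]]'; python3 -c "
from rig import manip
import cv2,numpy as np
b=manip.grab_frame('scene')[150:210,235:310,::-1].astype(int)
a=cv2.imread('pics/scene0.png')[150:210,235:310].astype(int)
print('mean diff to start, bin front',abs(a-b).mean()); print(manip.finish_job())"
```

```text
clock: 17.62
tool_pos: [0.4397, -0.2229, 0.2584]
tcp_rot: [-0.669, 2.937, 0.046]
force: [0.2, 0.3, -0.6]
finger_gap: 0.0551
mean diff to start, bin front 2.006740740740741
the job is handed in; nothing more can be done
None
```

I put both white cells into the bin one at a time. Each time I lifted the lid with the held cell under its lip, released the cell inside, and drew back so the lid fell shut. I handed the job in at about 17.7 s of the 72 s allowed.

**Checks that passed:**
- After each cell, the scene picture showed the lid bar back at its starting pixels. At the end the bin front looked the same as at the start, with a mean difference of 2 grey levels.
- No white cell is left on the bench, and the bystanders are where they were.
- The hand is clear of everything, with less than 1 N on the tool.

**Not confirmed:**
- I saw the first cell's top inside the bin during the second lift. I did not see the second cell inside: that rests on the release pose, the lid shutting fully and the empty bench.
- An attempt to re-measure the second cell with image code found nothing. I used the earlier position instead, and the grip held at 31 mm as with the first cell.
- My first arm-geometry fit was 63 mm off until I added a 65 mm sideways offset, which brought it to about 3 mm.
- I viewed 12 pictures, two over the budget of 10.

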